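# Find the nut that locks the empty spool on the bead-cord winder

### The arm

A 7-joint arm with a two-finger parallel gripper is mounted at the origin on the work surface. World frame = base frame: x ahead of the robot, y to its left, z up, the work surface at z = 0. Lengths are in m, angles in rad, forces in N, time in s.
With the tool pointing down it reaches from about 0.425 to 0.925 m from the base axis. Payload 6.8 kg.
Tool frame: the origin (TCP) lies at the very end of the fingers, on their centre line; the grasp point (between the pads) lies 19 mm behind it; z points along the fingers, y is the line along which they close (so a half turn about z gives the same grasp; the last joint's range is limited). The gripper opens to 85 mm and grips with 20 to 120 N. Pads are 22 mm wide; open, the fingers measure 114 mm over their backs; the gripper's body (76 mm by 85 mm) begins 54 mm behind the grasp point. The pads swing forward as they close: fully open they stand 13 mm farther back than shut.
Start: joints at [1.239, 0.477, 0.022, 1.555, -0.011, 1.109, -0.083], TCP at [0.15, -0.658, 0.231] pointing down, gripper open.
Joint ranges: [-2.96, 2.96], [-0.34, 2.1], [-1.41, 1.46], [0.24, 2.44], [-1.37, 4.51], [0.17, 1.92], [-2.96, 2.96]. Speed limits (rad/s): [2.39, 2.39, 3.14, 3.14, 3.14, 3.14, 3.14].

### API

Orientations are given as a rotation vector (axis times angle).
In Python, from bench import r gives the robot as it stands.
- The arm moves only by the tool play_rows, never from a script. Its argument "targets" is text: rows parted by semicolons, each of 5 numbers parted by spaces: the closure, from -1 (fully open) to 1 (shut), then the shift along the tool's x, y, z in m, then the turn about the tool's z in rad. In form: gripper dx dy dz spin; .... A call has 1 to 8 rows; each row is the pose to reach, as a shift and turn from the pose commanded when the call began, along the tool's axes at that moment; what a row does not reach only later rows make up. A row lasts 1/12 s, in which the tool goes at most 41.7 mm and 7.16 degrees, less where a joint would pass 70% of its speed; a pose out of reach is approached as far as the arm can. A call with a gripper value outside its range is refused whole. The fingers move at their own pace and stop on an object; "squeeze" is the grip in N (left out, the last holds). Time passes only in rows, so rows that repeat a pose let the fingers close. It gives the time, the measured TCP pose, the force, the opening and the grip force at its end, in the units of the state.
- r.get_obs(): the state, without advancing time (a new reading comes with each control period).
- r.grab_frame(name): name is "scene" or "top"; returns the picture (384x512x3 uint8, red, green, blue); there is no depth.
- r.camera_info(name): a dict with "fov_y" (degrees; the focal length in pixels is half the picture's height over the tangent of half this angle, whatever the lens; pixels are square), "cx", "cy" (the principal point, pixels), "position" and "rotation" of the camera in the world. Camera axes: x right, y down, z forward; pixel columns grow to the right and rows downward; lengths in m; the calibration is good to about 2 mm. A picture is of the moment at which its call begins. camera_info takes no time and is no camera call.
- r.hand_in(): hands the job in; it is judged then, once.
The state is a dict: "clock": time; "joints": joint angles; "qvel": joint speeds; "tau": joint torques, N m; "tcp_pos": TCP position; "orientation": TCP orientation; "contact_force": force on the tool from outside, world axes, zero at the start; "moment": the same for the moment, N m; "grip_width": finger opening in m; "gripper_force": force on a finger pad.
Only numpy, scipy, OpenCV 4.12 (cv2) and the standard library are available. Lean on these libraries where they do the work, as an engineer would, in place of code of your own. Each camera call takes 0.05 s, during which the arm holds its last target. There are 200 camera calls.

### The job

Two spool nuts, one cream and one grey, stand on the red bead table, but only one of them fits the brass stud of the winder; find out which by trying them on the stud. Set the fitting nut on with its grip bar along the stud's cross-pin so that it drops fully down onto the spool, and screw it a quarter turn clockwise (seen from above) so that it is locked under the pin. The other nut must end standing upright on the table.

Things in the scene. Friction and masses are not known exactly. Their poses are not given: they have to be found in the camera images.
- winder: Fixed winder: grey base 120 mm across, 14 high; on it an empty black spool 80 mm across, top at 70. From the spool's top rises a brass stud 28 mm high: 14 mm thick, its upper 11 mm a cone to a 4 mm tip. A cross-pin 6 mm thick, 34 long, goes through the stud along the winder's x axis, 13 mm above the spool's top. Origin: centre of the base's underside, on the table.
- stud_foot (a point): Stud axis at the spool's top (70 mm high), where the seated nut's underside belongs; x along the pin, z up. With its bar within 25 deg of the pin (either way round) the fitting nut drops over the pin onto the spool, then turns clockwise to a stop near 100 deg, locked from about 50. Across the pin it stays 16 mm too high; the wrong nut stays about 23 mm too high.
- nut_cream: Cream nut: round cap 50 mm across, 35 mm high, grip bar on top along its x axis, 46 long, 12 thick, bar top 59 mm above the underside; 50-95 g. Origin: centre of the underside. Hollow; steel lips under it leave a slot along the bar, 22 mm wide in the nut that fits, 8 mm in the other. Unmarked: hidden from above, colour tells nothing, so try it.
- nut_grey: Grey nut: round cap 50 mm across, 35 mm high, grip bar on top along its x axis, 46 long, 12 thick, bar top 59 mm above the underside; 50-95 g. Origin: centre of the underside. Outside just like the cream one: fits or not as its slot is 22 or 8 mm wide.
Not all that is in view belongs to the job. Leave any green look-alike of the winder alone. Leave any orange look-alike of the nut_cream alone.

How it is judged:
At the end, for the whole second after the job is handed in: The fitting nut rests on the spool's top (within 6 mm in height and 10 mm of the stud's axis, tilted under 10 degrees) and is turned so that its bar lies at least 50 degrees from the cross-pin; the other nut stands upright (within 10 degrees) on the table; both are at rest (((horizontal distance between nut_cream and stud_foot below 0.01 m and z of nut_cream in the frame of stud_foot between -0.006 and 0.006 m and angle between the x axis of nut_cream and the x axis of winder, either way round above 0.87 rad and height (world z) of nut_grey below 0.01 m) or (horizontal distance between nut_grey and stud_foot below 0.01 m and z of nut_grey in the frame of stud_foot between -0.006 and 0.006 m and angle between the x axis of nut_grey and the x axis of winder, either way round above 0.87 rad and height (world z) of nut_cream below 0.01 m)) and angle between each of nut_cream, nut_grey's own z axis and vertical below 0.17 rad and linear speed of each of nut_cream, nut_grey below 0.02 m/s); the robot touches nothing.
It also fails if it takes over 58 s, if anything falls off the work surface, if the arm or the gripper's body presses on something with over 40 N, if the wrist force passes 120 N, or if a joint passes its speed limit or range.

## Working session

There is one attempt and no reset: what is moved stays moved. The work goes in short steps, Python scripts to look and compute and a tool call to move; the robot and the scene stay as the last step left them, time stands still between calls to the robot, and variables do not carry over. Pictures are saved under pics/ and viewed, at most 10 in all, crops included, and the job is handed in when it is done.

Besides the shell and the picture viewer there is one more tool, called after ">>>" by a JSON object that holds its "op" and its "data", one argument or row to a line. play_rows: Moves the arm, as the interface text tells. Its arguments: {"type":"object","properties":{"targets":{"type":"string"},"squeeze":{"type":"number"}},"required":["targets"]}

```bash
mkdir -p pics
python3 - <<'E'
from bench import r
import cv2
for n in("scene","top"):
    cv2.imwrite(f"pics/{n}0.png",r.grab_frame(n)[:,:,::-1]); print(n,r.camera_info(n))
print(r.get_obs())
E
```

```text
scene {'fov_y': 57.70881202284476, 'cx': 260.01242155329805, 'cy': 192.89345800000854, 'position': array([ 0.9307249 , -0.34633445,  0.67048809]), 'rotation': array([-2.19841278, -1.10611037,  0.42449671])}
top {'fov_y': 48.02856671397101, 'cx': 258.797498362253, 'cy': 194.118705494749, 'position': array([0.36751766, 0.00309587, 1.01188872]), 'rotation': array([-2.16011917,  2.17980806, -0.12180175])}
{'clock': 0.1, 'joints': array([ 1.23886717,  0.47772171,  0.02234885,  1.55633952, -0.01149125,
        1.10927342, -0.08310218]), 'qvel': array([-1.16176771e-03, -2.02959036e-03, -6.07265017e-04, -4.91067658e-03,
        2.99491459e-04,  9.57531336e-04,  8.14888088e-05]), 'tau': array([ 2.83191177e-03, -5.97764969e+01,  1.61289018e+00, -2.81957889e+01,
        1.27759221e-02,  4.99271511e-03,  1.11973176e-05]), 'tcp_pos': array([ 0.14969516, -0.65765904,  0.2304257 ]), 'orientation': array([-3.12036185e+00, -3.50705153e-01,  4.81266985e-04]), 'contact_force': array([-1.12416982, -0.12696384, -0.22421521]), 'moment': array([-0.02880645, -0.04393863, -0.01516143]), 'gripper_force': 0.0, 'grip_width': 0.08548786486028874}
```

View pics/top0.png

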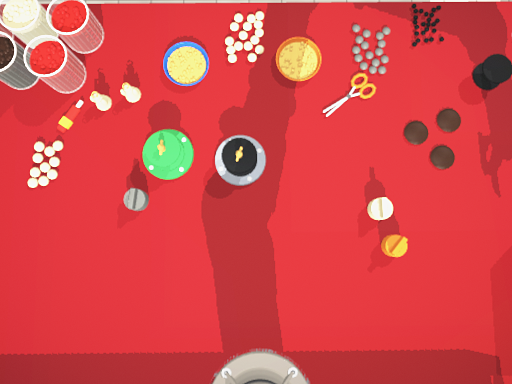

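View pics/scene0.png

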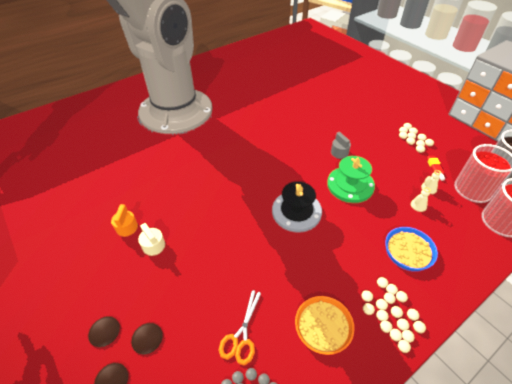

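The top view shows the black winder at (240,160), grey nut (136,199) and cream nut (380,208). The decoys are green at (167,154) and orange at (395,246). Next I'll take enlarged crops of both views.

```bash
cat > h.py <<'E'
import numpy as np, cv2
from scipy.spatial.transform import Rotation as R
from bench import r
def cam(n):
    c=r.camera_info(n); f=192/np.tan(np.radians(c['fov_y']/2))
    return c,f,R.from_rotvec(c['rotation']).as_matrix()
def ray(n,u,v,z):
    c,f,M=cam(n); d=M@np.array([(u-c['cx'])/f,(v-c['cy'])/f,1]); p=c['position']
    return (p+d*(z-p[2])/d[2])[:2]
def proj(n,P):
    c,f,M=cam(n); q=M.T@(np.asarray(P)-c['position']); return c['cx']+f*q[0]/q[2], c['cy']+f*q[1]/q[2]
E
python3 - <<'E'
from h import *
a=cv2.imread('pics/top0.png');b=cv2.imread('pics/scene0.png')
def crop(i,u,v,w=16,h=None,k=None):
    return cv2.resize(i[v-w:v+w,u-w:u+w],(264,264),interpolation=cv2.INTER_CUBIC)
top=np.hstack([crop(a,136,198),crop(a,380,208),crop(a,240,158)])
bot=np.hstack([crop(b,341,146),crop(b,151,239),crop(b,298,195,)])
cv2.imwrite('pics/c.png',np.vstack([top,bot]))
for n,p in (('wind',(240,160)),('grey',(136,199)),('cream',(380,208)),('green',(167,154)),('orange',(395,246))):
    print(n,ray('top',*p,0.014 if n in('wind','green') else .035))
E
```

```text
wind [0.55443716 0.03966284]
grey [0.46255765 0.2756597 ]
cream [ 0.43708785 -0.27907284]
green [0.57015187 0.21101999]
orange [ 0.35093438 -0.30959006]
```

View pics/c.png

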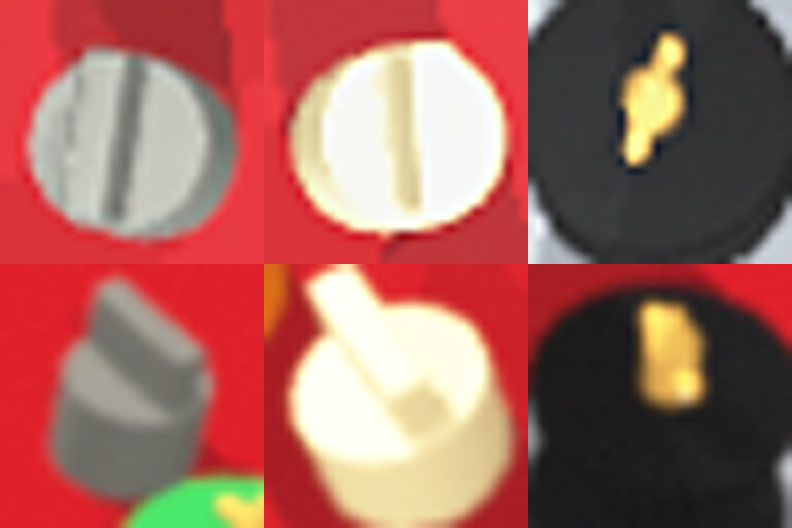

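The crop shows the grey bar tilted about 7° right of image-up, the cream bar about 5° left, and the pin about 19° right, so the pin runs crop (144,45) to (104,160). I'll refine the centres with masks and cross-check the two views.

Run:
```python
from h import *
a=cv2.imread('pics/top0.png');b=cv2.imread('pics/scene0.png')
P=lambda c,o:(o[0]+(c[0]+.5)/8.25-.5,o[1]+(c[1]+.5)/8.25-.5)
def line(p,q,o,z):
    A=ray('top',*P(p,o),z);B=ray('top',*P(q,o),z);d=A-B
    return (A+B)/2,np.degrees(np.arctan2(d[1],d[0])),np.hypot(*d)
print('greybar',line((125,55),(105,220),(120,182),.059))
print('creambar',line((142,55),(156,210),(364,192),.059))
print('pin',line((144,45),(104,160),(224,142),.083))
g=ray('top',*P((120,141),(120,182)),.035);c=ray('top',*P((151,136),(364,192)),.035)
print('caps',g,c)
# spool: dark mask ellipse both views ; pin mask
for n,i,u,v in(('top',a,240,158),('scene',b,298,200)):
    h=cv2.cvtColor(i,cv2.COLOR_BGR2HSV)
    m=((h[...,2]<70)).astype(np.uint8); y=((h[...,0]>12)&(h[...,0]<32)&(h[...,1]>90)&(h[...,2]>120)).astype(np.uint8)
    for k,mm in(('dark',m),('brass',y)):
        w=np.zeros_like(mm);w[v-30:v+30,u-30:u+30]=mm[v-30:v+30,u-30:u+30]
        cs,_=cv2.findContours(w,cv2.RETR_EXTERNAL,cv2.CHAIN_APPROX_NONE);cc=max(cs,key=cv2.contourArea)
        e=cv2.fitEllipse(cc);print(n,k,cv2.contourArea(cc),e, ray(n,*e[0],.083 if k=='brass' else .07))
        if k=='brass':
            q=cc[:,0];print(q.min(0),q.max(0))
# project candidate into scene
w,_,_=line((144,45),(104,160),(224,142),.083)
for nm,p,z in(('g',g,.035),('c',c,.035),('w',w,.098),('w',w,.083)): print(nm,proj('scene',[*p,z]))
```

```text
greybar (array([0.46204826, 0.27452817]), np.float64(-5.667633668411381), np.float64(0.04473826299532889))
creambar (array([ 0.43623698, -0.27577596]), np.float64(2.9019166312323224), np.float64(0.04187813485205433))
pin (array([0.55491691, 0.04014433]), np.float64(-19.17575984747234), np.float64(0.032715337823653115))
caps [0.46339147 0.27997425] [ 0.43694619 -0.28331659]
top dark 970.0 ((239.4222412109375, 156.46646118164062), (33.69105911254883, 36.76259994506836), 167.54464721679688) [0.55190635 0.03885391]
top brass 61.0 ((238.69192504882812, 153.56320190429688), (6.334217071533203, 14.066656112670898), 17.22043800354004) [0.55582518 0.03992863]
[235 146] [242 161]
scene dark 1012.5 ((297.4503173828125, 200.8942108154297), (32.890865325927734, 39.742313385009766), 3.9490013122558594) [0.57066146 0.0229578 ]
scene brass 62.5 ((298.8218688964844, 189.72640991210938), (6.761713027954102, 12.769744873046875), 171.4599151611328) [0.55499333 0.0391609 ]
[295 184] [302 195]
g (np.float64(341.57731017835533), np.float64(143.4795008836261))
c (np.float64(150.0822823023613), np.float64(237.5377148342164))
w (np.float64(299.6682997017839), np.float64(185.02174397654076))
w (np.float64(299.12855160345885), np.float64(189.51484140045991))
```

Add to h.py:
```python
def go(x,y,z,yawdeg):
    "print row (dx dy dz spin) from measured pose to world target; yaw = direction of tool x"
    o=r.get_obs(); M=R.from_rotvec(o['orientation']).as_matrix(); p=o['tcp_pos']
    d=M.T@(np.array([x,y,z])-p); yaw=np.degrees(np.arctan2(M[1,0],M[0,0]))
    s=(yaw-yawdeg+180)%360-180
    print('t %.2f'%o['clock'],'pos',p.round(4),'yaw %.1f'%yaw,'ROW',d.round(4),'spin %.3f'%np.radians(s),'tilt %.1f'%np.degrees(np.arccos(-M[2,2])),'F',o['contact_force'].round(1),'w %.4f'%o['grip_width'],'g %.0f'%o['gripper_force'],'j7 %.2f'%o['joints'][6])
```

```text
(no output)
```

>>> {"op": "play_rows", "data": {
  "targets": "-1 0.181 -0.152 0 -0.96;-1 0.181 -0.152 0 -0.96;-1 0.181 -0.152 0 -0.96;-1 0.181 -0.152 0 -0.96;-1 0.181 -0.152 0 -0.96;-1 0.181 -0.152 0 -0.96;-1 0.181 -0.152 0 -0.96;-1 0.181 -0.152 0 -0.96",
  "squeeze": 40
}}

```text
clock: 0.77
tcp_pos: [0.2944, -0.4675, 0.2313]
orientation: [-2.597, -1.767, -0.001]
contact_force: [0.2, 0.2, -0.1]
grip_width: 0.0857
gripper_force: 0.0
```

```bash
python3 -c "
from h import *
go(.4365,-.2825,.12,183)"
```

```text
t 0.77 pos [ 0.2944 -0.4675  0.2313] yaw 68.5 ROW [0.2242 0.0643 0.1114] spin -1.999 tilt 0.0 F [ 0.2  0.2 -0.1] w 0.0857 g 0 j7 0.44
```

>>> {"op": "play_rows", "data": {
  "targets": "-1 0.224 0.064 0.08 -0.99;-1 0.224 0.064 0.08 -0.99;-1 0.224 0.064 0.08 -0.99;-1 0.224 0.064 0.08 -0.99;-1 0.224 0.064 0.08 -0.99;-1 0.224 0.064 0.08 -0.99;-1 0.224 0.064 0.08 -0.99;-1 0.224 0.064 0.08 -0.99"
}}

```text
clock: 1.43
tcp_pos: [0.4375, -0.2833, 0.1503]
orientation: [-1.444, -2.788, -0.002]
contact_force: [-0.0, -0.6, -0.4]
grip_width: 0.0853
gripper_force: 0.0
```

>>> {"op": "play_rows", "data": {
  "targets": "-1 0 0 0 -0.98;-1 0 0 0 -0.98;-1 0 0 0 -0.98;-1 0 0 0 -0.98;-1 0 0 0 -0.98;-1 0 0 0 -0.98;-1 0 0 0 -0.98;-1 0 0 0 -0.98"
}}

```text
clock: 2.1
tcp_pos: [0.436, -0.2865, 0.151]
orientation: [0.029, -3.141, -0.001]
contact_force: [0.4, 0.0, 0.0]
grip_width: 0.0854
gripper_force: 0.0
```

```bash
python3 -c "
from h import *
cv2.imwrite('pics/s1.png',r.grab_frame('scene')[:,:,::-1])
go(.4365,-.2825,.045,183)"
```

```text
t 2.15 pos [ 0.436  -0.2866  0.1509] yaw -178.7 ROW [-0.0007  0.004   0.1059] spin -0.029 tilt 0.0 F [-0.3 -1.  -0.5] w 0.0856 g 0 j7 1.73
```

View pics/s1.png

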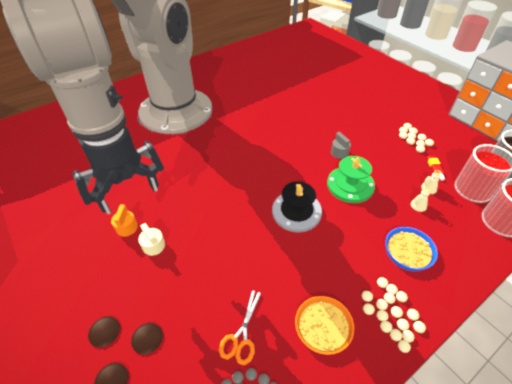

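The fingers, at (107,208) and (155,190), bracket the cream nut from above. I'll descend and grip.

>>> {"op": "play_rows", "data": {
  "targets": "-1 -0.001 0.004 0.03 -0.029;-1 -0.001 0.004 0.06 -0.029;-1 -0.001 0.004 0.09 -0.029;-1 -0.001 0.004 0.109 -0.029;-0.3 -0.001 0.004 0.109 -0.029;0 -0.001 0.004 0.109 -0.029;0.3 -0.001 0.004 0.109 -0.029;1 -0.001 0.004 0.109 -0.029"
}}

```text
clock: 2.82
tcp_pos: [0.4384, -0.2831, 0.0438]
orientation: [-0.063, 3.139, -0.002]
contact_force: [-0.8, 0.0, 0.2]
grip_width: 0.0387
gripper_force: 0.0
```

>>> {"op": "play_rows", "data": {
  "targets": "1 0 0 0 0;1 0 0 0 0;1 0 0 0 0;1 0 0 0 0"
}}

```text
clock: 3.15
tcp_pos: [0.4379, -0.2828, 0.0432]
orientation: [-0.064, 3.14, -0.002]
contact_force: [-1.4, 0.9, 6.5]
grip_width: 0.0109
gripper_force: 44.5
```

```bash
python3 -c "
from h import *
go(.4365,-.2825,.17,183)"
```

```text
t 3.15 pos [ 0.4379 -0.2828  0.0432] yaw -177.6 ROW [ 0.0013  0.0002 -0.1268] spin -0.011 tilt 0.1 F [-1.4  0.9  6.5] w 0.0109 g 45 j7 1.60
```

>>> {"op": "play_rows", "data": {
  "targets": "1 0 0 -0.03 0;1 0 0 -0.06 0;1 0 0 -0.09 0;1 0 0 -0.12 0;1 0 0 -0.13 0;1 0 0 -0.13 0"
}}

```text
clock: 3.65
tcp_pos: [0.4388, -0.2834, 0.1749]
orientation: [-0.064, 3.137, -0.005]
contact_force: [0.8, -0.3, -0.9]
grip_width: 0.0108
gripper_force: 43.6
```

```bash
python3 -c "
from h import *
go(.555,.040,.173,160.8)"
```

```text
t 3.65 pos [ 0.4388 -0.2834  0.1749] yaw -177.7 ROW [-0.1292  0.3184  0.0013] spin 0.376 tilt 0.3 F [ 0.8 -0.3 -0.9] w 0.0108 g 44 j7 1.76
```

>>> {"op": "play_rows", "data": {
  "targets": "1 -0.017 0.04 0 0.05;1 -0.034 0.08 0 0.1;1 -0.05 0.12 0 0.15;1 -0.067 0.16 0 0.2;1 -0.084 0.2 0 0.25;1 -0.1 0.24 0 0.3;1 -0.115 0.28 0 0.35;1 -0.129 0.318 0 0.376"
}}

```text
clock: 4.32
tcp_pos: [0.5493, 0.0326, 0.1702]
orientation: [-0.528, -3.094, 0.002]
contact_force: [0.4, -1.1, -0.1]
grip_width: 0.0108
gripper_force: 43.6
```

>>> {"op": "play_rows", "data": {
  "targets": "1 0 0 0 0;1 0 0 0 0;1 0 0 0 0"
}}

```text
clock: 4.57
tcp_pos: [0.5489, 0.0307, 0.1705]
orientation: [-0.522, -3.095, 0.002]
contact_force: [-0.5, -0.2, -1.1]
grip_width: 0.0107
gripper_force: 43.6
```

```bash
python3 -c "
from h import *
f=r.grab_frame('scene')[:,:,::-1];cv2.imwrite('pics/s2.png',cv2.resize(f[110:240,230:380],(750,600*130*5//650 if 0 else 650))[:600])
go(.555,.040,.173,160.8)
p=r.get_obs()['tcp_pos'];print([np.round(proj('scene',[p[0],p[1],p[2]+d]),1) for d in(0,-.008,-.043)])"
```

```text
t 4.62 pos [0.549  0.0296 0.1707] yaw 160.8 ROW [-0.0022  0.0118 -0.0023] spin -0.001 tilt 0.2 F [ 0.3 -0.7 -0.2] w 0.0110 g 44 j7 0.75
[array([296.8, 161.8]), array([296.5, 164.6]), array([295.3, 176.3])]
```

View pics/s2.png

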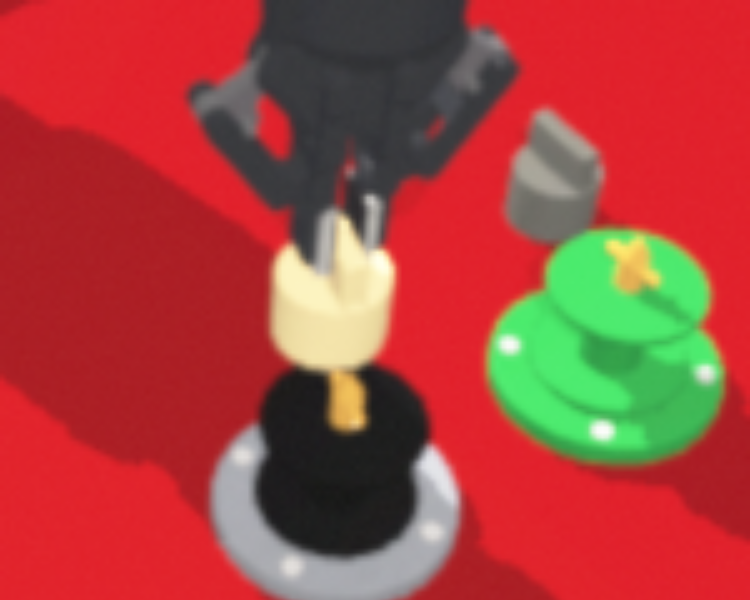

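The nut hangs centred under the fingers: cap centre about (296,164), predicted (296.5,164.6). It is about 12 mm short of the stud, so I'll correct and lower.

>>> {"op": "play_rows", "data": {
  "targets": "1 -0.002 0.012 0 0;1 -0.002 0.012 0.01 0;1 -0.002 0.012 0.026 0;1 -0.002 0.012 0.026 0;1 -0.002 0.012 0.026 0"
}}

```text
clock: 5.03
tcp_pos: [0.5551, 0.0411, 0.1452]
orientation: [-0.524, -3.095, 0.001]
contact_force: [-0.7, -0.4, -0.5]
grip_width: 0.0108
gripper_force: 43.6
```

```bash
python3 -c "
from h import *
go(.555,.040,.128,160.8)"
```

```text
t 5.03 pos [0.5551 0.0411 0.1452] yaw 160.8 ROW [-0.0003 -0.001   0.0172] spin -0.000 tilt 0.1 F [-0.7 -0.4 -0.5] w 0.0108 g 44 j7 0.70
```

>>> {"op": "play_rows", "data": {
  "targets": "1 0 0 0.004 0;1 0 0 0.008 0;1 0 0 0.012 0;1 0 0 0.012 0"
}}

```text
clock: 5.37
tcp_pos: [0.5561, 0.0406, 0.1343]
orientation: [0.525, 3.097, -0.003]
contact_force: [-0.7, -2.9, 1.3]
grip_width: 0.0112
gripper_force: 43.8
```

>>> {"op": "play_rows", "data": {
  "targets": "1 0 0 0.003 0;1 0 0 0.006 0;1 0 0 0.006 0"
}}

```text
clock: 5.62
tcp_pos: [0.5584, 0.0419, 0.1324]
orientation: [0.524, 3.092, -0.001]
contact_force: [-6.4, -3.7, 30.2]
grip_width: 0.0106
gripper_force: 49.2
```

>>> {"op": "play_rows", "data": {
  "targets": "1 0 0 -0.003 0;1 0 0 -0.003 0;1 0 0 -0.003 0"
}}

```text
clock: 5.87
tcp_pos: [0.5575, 0.0418, 0.1335]
orientation: [0.524, 3.094, -0.0]
contact_force: [-3.2, -2.5, 16.4]
grip_width: 0.0109
gripper_force: 46.9
```

```bash
python3 -c "
from h import *
f=r.grab_frame('scene')[:,:,::-1];cv2.imwrite('pics/s3.png',cv2.resize(f[130:220,250:350],None,fx=6,fy=6,interpolation=cv2.INTER_CUBIC))
go(.555,.040,.128,160.8)
p=r.get_obs()['tcp_pos'];print([np.round(proj('scene',[p[0],p[1],p[2]+d]),1) for d in(0,-.008,-.043)])"
```

```text
t 5.92 pos [0.5575 0.0418 0.1335] yaw 160.8 ROW [ 0.0017 -0.0026  0.0055] spin -0.000 tilt 0.2 F [-3.5 -2.8 16.3] w 0.0112 g 47 j7 0.69
[array([302.4, 174.2]), array([302.1, 176.8]), array([300.7, 187.6])]
```

View pics/s3.png

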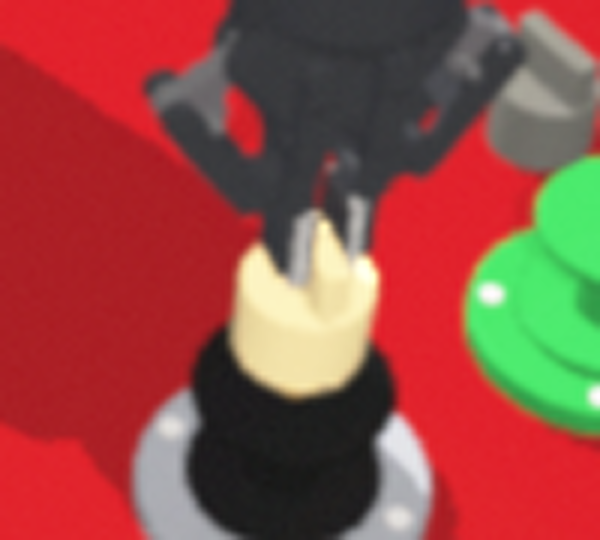

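The nut rests at about TCP z 0.135, so its underside is near 0.092. That matches the wrong nut at 23 mm too high; crossed on the pin would give 16 mm. I'll set cream down in the open and try grey.

>>> {"op": "play_rows", "data": {
  "targets": "1 0 0 -0.03 0;1 0 0 -0.05 0;1 0 0 -0.05 0;1 0 0 -0.05 0"
}}

```text
clock: 6.25
tcp_pos: [0.5565, 0.0421, 0.1821]
orientation: [0.523, 3.095, 0.001]
contact_force: [-0.6, 0.0, -0.8]
grip_width: 0.0112
gripper_force: 44.4
```

```bash
python3 -c "
from h import *
go(.50,-.12,.06,160.8)"
```

```text
t 6.25 pos [0.5565 0.0421 0.1821] yaw 160.8 ROW [ 0.0004 -0.1718  0.1219] spin 0.000 tilt 0.1 F [-0.6  0.  -0.8] w 0.0112 g 44 j7 0.74
```

>>> {"op": "play_rows", "data": {
  "targets": "1 0 -0.03 0 0;1 0 -0.07 0 0;1 0 -0.11 0 0;1 0 -0.15 0.02 0;1 0 -0.172 0.06 0;1 0 -0.172 0.1 0;1 0 -0.172 0.122 0;1 0 -0.172 0.122 0"
}}

```text
clock: 6.92
tcp_pos: [0.494, -0.1208, 0.0534]
orientation: [-0.523, -3.086, -0.001]
contact_force: [-1.3, 0.2, -0.2]
grip_width: 0.0108
gripper_force: 44.3
```

>>> {"op": "play_rows", "data": {
  "targets": "1 0 0 0.006 0;1 0 0 0.012 0;1 0 0 0.014 0;1 0 0 0.014 0"
}}

```text
clock: 7.25
tcp_pos: [0.5002, -0.1204, 0.046]
orientation: [0.522, 3.096, -0.0]
contact_force: [-0.4, 0.1, 0.3]
grip_width: 0.011
gripper_force: 44.4
```

>>> {"op": "play_rows", "data": {
  "targets": "1 0 0 0.002 0;1 0 0 0.002 0;1 0 0 0.003 0;1 0 0 0.003 0"
}}

```text
clock: 7.58
tcp_pos: [0.4999, -0.1208, 0.043]
orientation: [0.523, 3.097, -0.001]
contact_force: [0.0, -0.5, 3.5]
grip_width: 0.011
gripper_force: 44.9
```

>>> {"op": "play_rows", "data": {
  "targets": "0.3 0 0 0 0;-0.3 0 0 0 0;-1 0 0 0 0;-1 0 0 0 0;-1 0 0 -0.03 0;-1 0 0 -0.07 0;-1 0 0 -0.11 0;-1 0 0 -0.11 0"
}}

```text
clock: 8.25
tcp_pos: [0.5039, -0.1205, 0.1591]
orientation: [0.521, 3.087, -0.001]
contact_force: [1.8, -0.2, -0.2]
grip_width: 0.0857
gripper_force: 0.0
```

```bash
python3 -c "
from h import *
go(.463,.280,.15,174)"
```

```text
t 8.25 pos [ 0.5039 -0.1205  0.1591] yaw 160.8 ROW [0.1701 0.3649 0.0077] spin -0.230 tilt 0.6 F [ 1.8 -0.2 -0.2] w 0.0857 g 0 j7 1.04
```

>>> {"op": "play_rows", "data": {
  "targets": "-1 0.015 0.03 0 0;-1 0.03 0.07 0 -0.05;-1 0.05 0.11 0 -0.1;-1 0.07 0.15 0 -0.15;-1 0.09 0.19 0 -0.2;-1 0.105 0.23 0 -0.23;-1 0.12 0.265 0 -0.23;-1 0.14 0.3 0 -0.23"
}}

```text
clock: 8.92
tcp_pos: [0.4669, 0.2044, 0.1524]
orientation: [0.166, 3.136, 0.001]
contact_force: [1.4, 0.1, 0.7]
grip_width: 0.0851
gripper_force: 0.0
```

>>> {"op": "play_rows", "data": {
  "targets": "-1 0.015 0.034 0 0;-1 0.027 0.068 0 0;-1 0.027 0.068 0 0;-1 0.027 0.068 0 0"
}}

```text
clock: 9.25
tcp_pos: [0.4458, 0.2757, 0.1525]
orientation: [-0.156, -3.138, -0.002]
contact_force: [0.1, -0.9, 0.4]
grip_width: 0.0852
gripper_force: 0.0
```

```bash
python3 -c "
from h import *
f=r.grab_frame('scene')[:,:,::-1];cv2.imwrite('pics/s4.png',f)
go(.463,.280,.0435,174)"
```

```text
t 9.30 pos [0.4466 0.2735 0.1521] yaw 174.1 ROW [-0.0157  0.0082  0.1086] spin 0.002 tilt 0.0 F [ 1.  -0.2  0.6] w 0.0858 g 0 j7 0.42
```

View pics/s4.png

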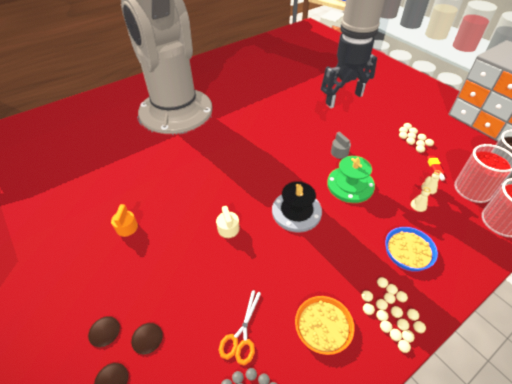

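Cream stands upright at (228,224), and the open gripper is above grey. I'll correct and descend.

>>> {"op": "play_rows", "data": {
  "targets": "-1 -0.016 0.008 0.02 0;-1 -0.016 0.008 0.05 0;-1 -0.016 0.008 0.08 0;-1 -0.016 0.008 0.108 0;-0.3 -0.016 0.008 0.108 0;0 -0.016 0.008 0.108 0;0.3 -0.016 0.008 0.108 0;1 -0.016 0.008 0.108 0"
}}

```text
clock: 9.97
tcp_pos: [0.4651, 0.2796, 0.0462]
orientation: [0.166, 3.135, 0.002]
contact_force: [0.4, 0.1, -0.1]
grip_width: 0.039
gripper_force: 0.0
```

>>> {"op": "play_rows", "data": {
  "targets": "1 0 0 0 0;1 0 0 0 0;1 0 0 0 0;1 0 0 0 0"
}}

```text
clock: 10.3
tcp_pos: [0.4646, 0.2799, 0.0454]
orientation: [0.164, 3.135, 0.002]
contact_force: [0.4, -0.3, 6.0]
grip_width: 0.0107
gripper_force: 45.4
```

>>> {"op": "play_rows", "data": {
  "targets": "1 0 0 -0.03 0;1 0 0 -0.06 0;1 0 0 -0.09 0;1 0 0 -0.12 0;1 0 0 -0.14 0;1 0 0 -0.14 0"
}}

```text
clock: 10.8
tcp_pos: [0.4654, 0.2811, 0.1886]
orientation: [0.164, 3.131, 0.006]
contact_force: [0.1, 1.5, -0.2]
grip_width: 0.0108
gripper_force: 44.6
```

```bash
python3 -c "
from h import *
go(.555,.040,.173,160.8)"
```

```text
t 10.80 pos [0.4654 0.2811 0.1886] yaw 174.0 ROW [-0.1142 -0.2304  0.0153] spin 0.230 tilt 0.4 F [ 0.1  1.5 -0.2] w 0.0108 g 45 j7 0.46
```

>>> {"op": "play_rows", "data": {
  "targets": "1 -0.01 -0.025 0 0;1 -0.028 -0.06 0 0.04;1 -0.045 -0.095 0 0.08;1 -0.063 -0.13 0 0.12;1 -0.08 -0.165 0 0.16;1 -0.095 -0.195 0 0.2;1 -0.107 -0.22 0 0.23;1 -0.114 -0.23 0.01 0.23"
}}

```text
clock: 11.47
tcp_pos: [0.5545, 0.0333, 0.1742]
orientation: [0.535, 3.094, -0.004]
contact_force: [1.0, -0.1, -0.1]
grip_width: 0.0105
gripper_force: 44.6
```

>>> {"op": "play_rows", "data": {
  "targets": "1 0 0 0 0;1 0 0 0 0;1 0 0 0 0;1 0 0 0 0"
}}

```text
clock: 11.8
tcp_pos: [0.5525, 0.0409, 0.1743]
orientation: [-0.518, -3.098, -0.001]
contact_force: [0.0, -1.4, -1.4]
grip_width: 0.0108
gripper_force: 44.6
```

```bash
python3 -c "
from h import *
f=r.grab_frame('scene')[:,:,::-1];cv2.imwrite('pics/s5.png',cv2.resize(f[120:220,240:350],None,fx=6,fy=6,interpolation=cv2.INTER_CUBIC))
go(.555,.040,.146,160.8)
p=r.get_obs()['tcp_pos'];print([np.round(proj('scene',[p[0],p[1],p[2]+d]),1) for d in(0,-.01,-.045)])"
```

```text
t 11.85 pos [0.5526 0.0407 0.1745] yaw 161.0 ROW [-0.0025  0.0001  0.0285] spin 0.004 tilt 0.0 F [-0.2 -0.8 -0.6] w 0.0108 g 45 j7 0.73
[array([302.2, 159.2]), array([301.7, 162.7]), array([300.4, 174.5])]
```

View pics/s5.png

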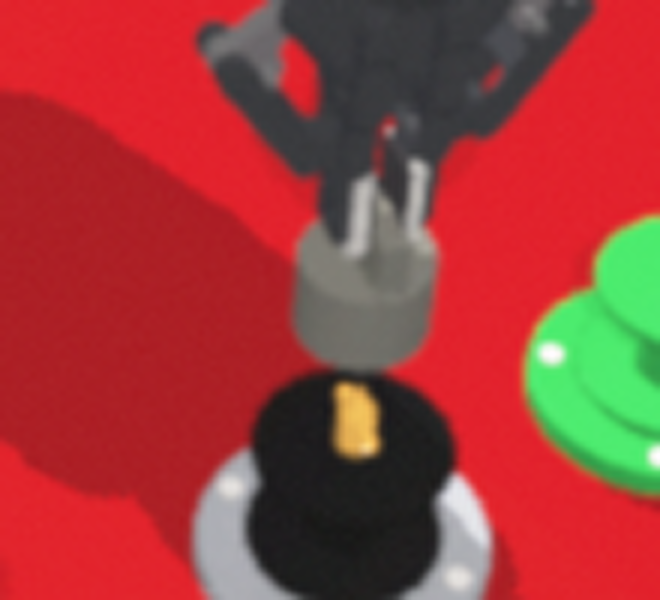

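Grey hangs centred above the stud, cap centre about (301,163.5). I'll lower it.

>>> {"op": "play_rows", "data": {
  "targets": "1 -0.002 0 0.01 0;1 -0.002 0 0.02 0;1 -0.002 0 0.028 0;1 -0.002 0 0.028 0;1 -0.002 0 0.028 0"
}}

```text
clock: 12.27
tcp_pos: [0.5543, 0.038, 0.1453]
orientation: [-0.523, -3.096, 0.001]
contact_force: [0.6, -0.1, -0.2]
grip_width: 0.0109
gripper_force: 44.6
```

>>> {"op": "play_rows", "data": {
  "targets": "1 0 0 0.004 0;1 0 0 0.008 0;1 0 0 0.012 0;1 0 0 0.015 0;1 0 0 0.015 0"
}}

```text
clock: 12.68
tcp_pos: [0.5546, 0.0378, 0.1306]
orientation: [-0.523, -3.097, 0.0]
contact_force: [0.1, -1.2, -0.9]
grip_width: 0.0105
gripper_force: 44.6
```

No contact at z 0.1306, which is below where cream stopped. I'll continue down.

>>> {"op": "play_rows", "data": {
  "targets": "1 0 0.001 0.004 0;1 0 0.001 0.008 0;1 0 0.001 0.011 0;1 0 0.001 0.011 0"
}}

```text
clock: 13.02
tcp_pos: [0.5548, 0.0388, 0.1195]
orientation: [-0.523, -3.097, 0.001]
contact_force: [-0.3, 0.1, -0.3]
grip_width: 0.0106
gripper_force: 44.6
```

>>> {"op": "play_rows", "data": {
  "targets": "1 0 0 0.002 0;1 0 0 0.004 0;1 0 0 0.004 0"
}}

```text
clock: 13.27
tcp_pos: [0.5551, 0.0388, 0.116]
orientation: [-0.523, -3.097, 0.0]
contact_force: [-0.2, 0.1, -0.4]
grip_width: 0.0109
gripper_force: 44.6
```

>>> {"op": "play_rows", "data": {
  "targets": "1 0 0 0.001 0;1 0 0 0.002 0;1 0 0 0.002 0"
}}

```text
clock: 13.52
tcp_pos: [0.5557, 0.0392, 0.1153]
orientation: [0.523, 3.097, -0.0]
contact_force: [-2.3, -0.6, 7.6]
grip_width: 0.0106
gripper_force: 45.5
```

Seated at z 0.115 with light contact. Now I'll turn it clockwise.

>>> {"op": "play_rows", "data": {
  "targets": "1 0 0 -0.001 0.1;1 0 0 -0.001 0.2;1 0 0 -0.001 0.3;1 0 0 -0.001 0.4;1 0 0 -0.001 0.5;1 0 0 -0.001 0.6;1 0 0 -0.001 0.7;1 0 0 -0.001 0.7"
}}

```text
clock: 14.18
tcp_pos: [0.5555, 0.039, 0.1155]
orientation: [1.558, 2.727, 0.0]
contact_force: [0.2, 0.5, -0.3]
grip_width: 0.0108
gripper_force: 44.6
```

```bash
python3 -c "
from h import *
go(.555,.040,.115,75);print(r.get_obs()['moment'])"
```

```text
t 14.18 pos [0.5555 0.039  0.1155] yaw 120.5 ROW [0.0011 0.0001 0.0005] spin 0.794 tilt 0.0 F [ 0.2  0.5 -0.3] w 0.0108 g 45 j7 0.06
[ 0.01411515  0.00799213 -0.02114347]
```

>>> {"op": "play_rows", "data": {
  "targets": "1 0 0 0 0.1;1 0 0 0 0.2;1 0 0 0 0.3;1 0 0 0 0.4;1 0 0 0 0.5;1 0 0 0 0.6;1 0 0 0 0.7;1 0 0 0 0.8"
}}

```text
clock: 14.85
tcp_pos: [0.5553, 0.0385, 0.1155]
orientation: [2.496, 1.908, -0.001]
contact_force: [-0.4, -1.8, 2.2]
grip_width: 0.0106
gripper_force: 44.8
```

>>> {"op": "play_rows", "data": {
  "targets": "1 0 0 0 0.03;1 0 0 0 0.03;1 0 0 0 0.03"
}}

```text
clock: 15.1
tcp_pos: [0.5553, 0.0389, 0.1154]
orientation: [2.519, 1.876, -0.0]
contact_force: [-0.2, -1.4, 2.8]
grip_width: 0.0107
gripper_force: 44.9
```

```bash
python3 -c "
from h import *
go(.555,.040,.115,71);print(r.get_obs()['moment'])"
```

```text
t 15.10 pos [0.5553 0.0389 0.1154] yaw 73.4 ROW [ 0.001  -0.0006  0.0004] spin 0.041 tilt 0.0 F [-0.2 -1.4  2.8] w 0.0107 g 45 j7 -0.66
[-0.15562794  0.26220843  0.05595332]
```

Turned 87°. Before releasing, a short upward tug will test the lock; then open and rise.

>>> {"op": "play_rows", "data": {
  "targets": "1 0 0 -0.003 0;1 0 0 -0.003 0;1 0 0 0 0;1 0 0 0 0"
}}

```text
clock: 15.43
tcp_pos: [0.5559, 0.0391, 0.1155]
orientation: [2.522, 1.873, 0.002]
contact_force: [0.6, 0.3, 2.6]
grip_width: 0.0106
gripper_force: 45.0
```

>>> {"op": "play_rows", "data": {
  "targets": "0.3 0 0 0 0;-0.3 0 0 0 0;-1 0 0 0 0;-1 0 0 0 0;-1 0 0 -0.03 0;-1 0 0 -0.07 0;-1 0 0 -0.11 0;-1 0 0 -0.14 0"
}}

```text
clock: 16.1
tcp_pos: [0.5558, 0.0392, 0.2584]
orientation: [2.522, 1.872, 0.003]
contact_force: [1.1, -0.1, 0.9]
grip_width: 0.0851
gripper_force: 0.0
```

>>> {"op": "play_rows", "data": {
  "targets": "-1 0.12 0 0 0;-1 0.12 0 0 0;-1 0.12 0 0 0;-1 0.12 0 0 0;-1 0.12 0 0 0;-1 0.12 0 0 0;-1 0.12 0 0 0"
}}

```text
clock: 16.68
tcp_pos: [0.59, 0.1519, 0.2549]
orientation: [2.524, 1.869, -0.002]
contact_force: [-0.8, 0.3, -0.5]
grip_width: 0.0851
gripper_force: 0.0
```

```bash
python3 -c "
from h import *
f=r.grab_frame('scene')[:,:,::-1]; t=r.grab_frame('top')[:,:,::-1]
k=lambda i:cv2.resize(i,(400,400),interpolation=cv2.INTER_CUBIC)
cv2.imwrite('pics/s6.png',np.hstack([k(f[140:240,220:320]),k(t[110:210,220:320])]))
go(.555,.040,.115,71)
for z in(.105,.129): print(proj('scene',[.555,.04,z]),proj('top',[.555,.04,z]))"
```

```text
t 16.78 pos [0.5901 0.1519 0.2552] yaw 73.0 ROW [-0.1172 -0.0009  0.1403] spin 0.035 tilt 0.1 F [-0.6 -0.5  0.1] w 0.0855 g 0 j7 -0.80
(np.float64(299.9008292739607), np.float64(182.93053948974313)) (np.float64(238.24282317049), np.float64(151.89313785239707))
(np.float64(300.80923331454443), np.float64(175.36490796899642)) (np.float64(237.76339144405333), np.float64(149.55256853455018))
```

View pics/s6.png

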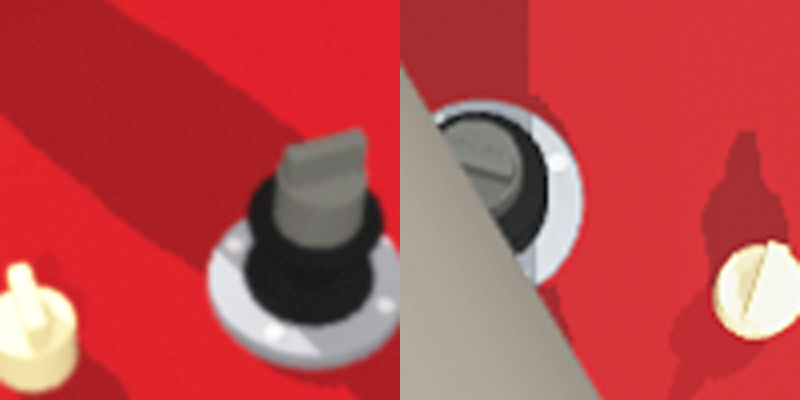

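Grey is seated flat on the spool with its bar across the pin: bar at about (301,177) in the scene view, running roughly sideways in the top view. Cream stands upright at about (229,224), and the arm is clear.

```bash
python3 -c "
from bench import r
print(r.hand_in())"
```

```text
the job is handed in; nothing more can be done
None
```

The grey nut is the one that fits: it is seated on the spool and turned about 87° clockwise under the pin. The cream nut stands upright on the table, and I handed the job in at about 17 s (no verdict was returned).

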